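# Tip the biscuits from the tray into the pantry drawer

## Robot

A 6-joint arm with a two-finger parallel gripper is mounted at the origin on the work surface. World frame = base frame: x ahead of the robot, y to its left, z up, the work surface at z = 0. Lengths are in m, angles in rad, forces in N, time in s.
With the tool pointing down it reaches from about 0.425 to 0.95 m from the base axis. Payload 14.7 kg.
Tool frame: the origin (TCP) lies on the front face of the gripper's body, between the roots of the fingers; the fingertips stand 73 mm ahead of it and the grasp point (between the pads) lies 54 mm ahead of it; z points along the fingers, y is the line along which they close (so a half turn about z gives the same grasp; the last joint's range is limited). The gripper opens to 85 mm and grips with 20 to 120 N. Pads are 22 mm wide; open, the fingers measure 114 mm over their backs; the gripper's body (76 mm by 85 mm) begins 54 mm behind the grasp point. The pads swing forward as they close: fully open they stand 13 mm farther back than shut.
Start: joints at [-1.199, 0.48, 1.596, -0, 1.065, -0.047], TCP at [0.264, -0.594, 0.304] pointing down, gripper open.
Joint ranges: [-2.75, 2.75], [-0.82, 2.05], [0.23, 2.67], [-1.56, 4.7], [0.09, 2.69], [-2.92, 2.92]. Speed limits (rad/s): [1.89, 1.89, 2.39, 3.01, 3.01, 3.01].

## Interface

Orientations are given as a rotation vector (axis times angle).
In Python, from plant import get_obs, snapshot, get_calibration, sign_off, spot_in, cut_out gives the robot as it stands.
- The arm moves only by the shell command python3 -m pendant 'ROWS' [FORCE]. ROWS is a JSON object of lists of equal length, an entry for each row: "claw": the opening, from 0 (shut) to 1 (fully open); "offset": the shift along the tool's x, y, z in units of 1 m (1.0 is 1 m), a list of three; "angular": the turn, a rotation vector about the tool's x, y, z in units of pi/2 rad (1.0 is pi/2 rad), a list of three. A call has exactly 8 rows; each row shifts and turns the commanded pose from where the row before left it, along the tool's axes as they then stand; what a row does not reach is not made up. A row lasts 1/8 s, in which the tool goes at most 62.5 mm and 10.7 degrees, less where a joint would pass 70% of its speed; a pose out of reach is approached as far as the arm can. A call with a number of a shift or a turn outside -1 to 1 is refused whole. A call with a gripper value outside its range is refused whole. The fingers move at their own pace and stop on an object; FORCE is the grip in N (left out, the last holds). Time passes only in rows, so rows that do not move let the fingers close, or fill a call up. It gives the time, the measured TCP pose, the force, the opening and the grip force at its end, in the units of the state.
- get_obs(): the state, without advancing time (a new reading comes with each control period).
- snapshot(name): name is "side" or "top" or "wrist"; returns (picture, depth): 400x640x3 uint8, red, green, blue; 400x640 float32, m along the optical axis (not along the pixel's ray), 0 where there is no reading.
- get_calibration(name): a dict with "camera_matrix" (3x3 intrinsics, pixels), "k1" (the pictures are not rectified: a ray, as slopes to the right and down, at radius r is drawn at 1 + k1 r^2 times it, then the intrinsics apply), "cam_to_world" (4x4, takes a point from camera to world coordinates). Camera axes: x right, y down, z forward; pixel columns grow to the right and rows downward; lengths in m; the calibration is good to about 2 mm. A picture is of the moment at which its call begins: read the wrist's pose just before it. get_calibration takes no time and is no camera call; for the wrist camera it gives the pose at the moment of the call.
- sign_off(): hands the job in; it is judged then, once.
Trained networks look in the newest picture that a camera, given by its name, has taken for a name from the list of things; names that differ only in an ending like _2 or _b are one class to them, and where a whole thing is asked for, a point or a joint stands for the part that bears it (a point fixed in the world has none). Each returns a list of dicts, best first, with "p" (0 to 1); they miss things now and then, are a little off and sometimes report something else, mostly with a low value. They report only what shows in the picture. A call takes as long as a camera call. They do not tell look-alikes from the thing itself.
- spot_in(camera, thing): "extent" ([left, top, right, bottom] as shares, 0 to 1, of the picture: columns of its width, rows of its height, round what is visible of it).
- cut_out(camera, thing): "region" (400x640 bool, what is visible of it) and "extent" ([left, top, right, bottom] as shares, 0 to 1, of the picture: columns of its width, rows of its height, round what is visible of it).
The state is a dict: "time": time; "q": joint angles; "qd": joint speeds; "tau": joint torques, N m; "position": TCP position; "ee_rot": TCP orientation; "contact_force": force on the tool from outside, world axes, zero at the start; "wrist_torque": the same for the moment, N m; "gripper_width": opening from 0.0 (shut) to 1.0 (fully open); "gripper_force": force on a finger pad.
Only numpy, scipy, OpenCV 4.12 (cv2) and the standard library are available. Lean on these libraries where they do the work, as an engineer would, in place of code of your own. Each camera call takes 0.05 s, during which the arm holds its last target. There are 200 camera calls.

## Task

Put the biscuits away: pull the small pantry drawer well open, lift the tray off its board by its bridge handle, and tip it low over the drawer so that all four biscuits slide off the open end into the drawer, without touching the biscuits with the gripper, letting them fall from high up or knocking the tray hard against the drawer unit. Then stand the empty tray back level on the middle of its board, let go, and gently push the drawer fully shut. Leave all other things where they stand.

Things in the scene. Friction and masses are not known exactly. Their poses are not given: they have to be found in the camera images.
- unit: white low drawer unit with light wood edges, fixed, 240 (x) x 320 (y) x 130 mm high, closed roof and sides 12 to 14 mm thick; origin at the centre of its underside, z up, its drawer opens towards its -x side
- drawer (a joint): slide of the only drawer of the unit: 0 = shut, 0.18 m = fully out (towards the unit's -x); stays where it is left, takes about 2 N to move
- drawer_handle (a point): middle of the drawer's steel bar handle: bar 12 mm thick, 140 mm long along the unit's y, axis 95 mm above the table, 55 mm in front (-x) of the white front panel's face, joined to the panel at both ends; moves with the drawer; axes as the unit
- drawer_floor (a point): centre of the drawer's inner floor (21 mm above the table); inside 206 mm (x) x 268 mm (y); side walls reach 81 mm above the table, front panel 101 mm (its outer face 117 mm to -x of this point, panel 14 mm thick). With the drawer out by d, the part of it farther than d + 4 mm behind the panel's outer face is still under the unit's roof; axes as the unit
- board: plain dark wooden board the tray stands on, fixed, 250 (x) x 180 (y) x 12 mm; origin at the centre of its underside
- tray: aluminium snack tray, 200 (x) x 130 (y) mm, floor 5 mm thick, 31 mm high walls on three sides, the -x end open (no wall); two steel uprights at mid-length carry a handle across the tray; 142 mm wide over the uprights, 113 mm high; about 0.4 kg; origin at the centre of its underside, z up
- tray_handle (a point): middle of the tray's wooden bridge handle, 102 mm above the tray's underside over the tray's centre: bar 16 mm thick (tray x) x 22 mm high, running 130 mm along tray y; axes as the tray
- tray_lip (a point): middle of the upper edge of the tray's open end (100 mm to -x of its centre, 5 mm above its underside); axes as the tray
- bar_a: brown oblong hard biscuit, 70 (x) x 32 x 22 mm high, 40 g, rounded edges; origin at the centre of its underside; starts on the tray
- bar_b: second oblong biscuit, same as bar_a
- round_a: brown round hard biscuit, 60 mm across, 20 mm thick, 40 g; origin at the centre of its underside; starts on the tray
- round_b: second round biscuit, same as round_a
- bowl: bystander: white ceramic bowl, 160 mm across, 70 mm high; origin under its centre
- jar: bystander: glass jar with steel cap, 66 mm across, 100 mm high; origin under its centre
- sauce: bystander: amber bottle, 56 mm across, 170 mm high; origin under its centre
- mug: bystander: blue mug, 80 mm across, 90 mm high; origin under its centre
- spread: bystander: amber jar with white cap, 72 mm across, 85 mm high; origin under its centre
There are look-alikes about, which are no part of the job. What is shaped like the bar_b but blue or purple is not meant.

How it is judged:
On the way, in this order (a step that is already met when the one before it is completed fails the run):
1. the drawer is open by more than 120 mm (value of joint drawer above 0.12 m), for 0.2 s.
2. the tray is lifted more than 40 mm off its board with all four biscuits on it, the drawer still open (value of joint drawer above 0.12 m and height (world z) of tray above 0.052 m and x of bar_a in the frame of tray between -0.11 and 0.1 m and y of bar_a in the frame of tray between -0.065 and 0.065 m and z of bar_a in the frame of tray between 0 and 0.05 m and x of bar_b in the frame of tray between -0.11 and 0.1 m and y of bar_b in the frame of tray between -0.065 and 0.065 m and z of bar_b in the frame of tray between 0 and 0.05 m and x of round_a in the frame of tray between -0.11 and 0.1 m and y of round_a in the frame of tray between -0.065 and 0.065 m and z of round_a in the frame of tray between 0 and 0.05 m and x of round_b in the frame of tray between -0.11 and 0.1 m and y of round_b in the frame of tray between -0.065 and 0.065 m and z of round_b in the frame of tray between 0 and 0.05 m), for 0.2 s.
3. all four biscuits lie inside the open drawer (value of joint drawer above 0.12 m and x of bar_a in the frame of drawer_floor between -0.104 and 0.104 m and y of bar_a in the frame of drawer_floor between -0.134 and 0.134 m and z of bar_a in the frame of drawer_floor between -0.005 and 0.075 m and x of bar_b in the frame of drawer_floor between -0.104 and 0.104 m and y of bar_b in the frame of drawer_floor between -0.134 and 0.134 m and z of bar_b in the frame of drawer_floor between -0.005 and 0.075 m and x of round_a in the frame of drawer_floor between -0.104 and 0.104 m and y of round_a in the frame of drawer_floor between -0.134 and 0.134 m and z of round_a in the frame of drawer_floor between -0.005 and 0.075 m and x of round_b in the frame of drawer_floor between -0.104 and 0.104 m and y of round_b in the frame of drawer_floor between -0.134 and 0.134 m and z of round_b in the frame of drawer_floor between -0.005 and 0.075 m), for 0.3 s.
4. the empty tray stands level on its board, released, the biscuits in the drawer, the drawer not yet shut (horizontal distance between tray and board below 0.04 m and angle between tray's own z axis and vertical below 0.05 rad and height (world z) of tray between 0.006 and 0.018 m and contact force between the fingers and tray below 0.01 N and linear speed of tray below 0.02 m/s and x of bar_a in the frame of drawer_floor between -0.104 and 0.104 m and y of bar_a in the frame of drawer_floor between -0.134 and 0.134 m and z of bar_a in the frame of drawer_floor between -0.005 and 0.075 m and x of bar_b in the frame of drawer_floor between -0.104 and 0.104 m and y of bar_b in the frame of drawer_floor between -0.134 and 0.134 m and z of bar_b in the frame of drawer_floor between -0.005 and 0.075 m and x of round_a in the frame of drawer_floor between -0.104 and 0.104 m and y of round_a in the frame of drawer_floor between -0.134 and 0.134 m and z of round_a in the frame of drawer_floor between -0.005 and 0.075 m and x of round_b in the frame of drawer_floor between -0.104 and 0.104 m and y of round_b in the frame of drawer_floor between -0.134 and 0.134 m and z of round_b in the frame of drawer_floor between -0.005 and 0.075 m and not (value of joint drawer below 0.01 m)), for 0.2 s.
5. the drawer is shut to within 10 mm, the biscuits inside (value of joint drawer below 0.01 m and x of bar_a in the frame of drawer_floor between -0.104 and 0.104 m and y of bar_a in the frame of drawer_floor between -0.134 and 0.134 m and z of bar_a in the frame of drawer_floor between -0.005 and 0.075 m and x of bar_b in the frame of drawer_floor between -0.104 and 0.104 m and y of bar_b in the frame of drawer_floor between -0.134 and 0.134 m and z of bar_b in the frame of drawer_floor between -0.005 and 0.075 m and x of round_a in the frame of drawer_floor between -0.104 and 0.104 m and y of round_a in the frame of drawer_floor between -0.134 and 0.134 m and z of round_a in the frame of drawer_floor between -0.005 and 0.075 m and x of round_b in the frame of drawer_floor between -0.104 and 0.104 m and y of round_b in the frame of drawer_floor between -0.134 and 0.134 m and z of round_b in the frame of drawer_floor between -0.005 and 0.075 m), for 0.2 s.
At the end, for the whole second after the job is handed in: The drawer is shut (within 10 mm), all four biscuits are inside it and at rest; the empty tray stands released, level (within 0.05 rad) and at rest on its board, its centre within 40 mm of the board's centre (all of step 5 and horizontal distance between tray and board below 0.04 m and angle between tray's own z axis and vertical below 0.05 rad and height (world z) of tray between 0.006 and 0.018 m and contact force between the fingers and tray below 0.01 N and linear speed of each of tray, bar_a, bar_b, round_a, round_b below 0.02 m/s); the robot touches nothing.
It fails at once if the gripper or arm touches a biscuit (over 0.5 N) (contact force between any of the fingers, the arm and bar_a above 0.5 N or contact force between any of the fingers, the arm and bar_b above 0.5 N or contact force between any of the fingers, the arm and round_a above 0.5 N or contact force between any of the fingers, the arm and round_b above 0.5 N).
It fails at once if a biscuit drops from high up or is flung (faster than 2.3 m/s, a free fall of 270 mm) (linear speed of any of bar_a, bar_b, round_a, round_b above 2.3 m/s).
It fails at once if the tray is knocked or pressed against the drawer unit with more than 25 N (contact force between tray and unit above 25 N).
It fails at once if the drawer is slammed (moves shut faster than 0.5 m/s) (velocity of joint drawer below -0.5 m/s).
It fails at once if a bystander is moved by more than 30 mm (distance of any of bowl, jar, sauce, mug, spread from where it was at the start of the episode above 0.03 m).
It also fails if it takes over 72 s, if anything falls off the work surface, if the arm or the gripper's body presses on something with over 40 N, if the wrist force passes 120 N, or if a joint passes its speed limit or range.

## Working session

There is one attempt and no reset: what is moved stays moved. The work goes in short steps, Python scripts to look and compute and a shell command to move; the robot and the scene stay as the last step left them, time stands still between calls to the robot, and variables do not carry over. Pictures are saved under pics/ and viewed, at most 10 in all, crops included, and the job is handed in when it is done.

```bash
ls; mkdir -p pics
cat > h.py <<'E'
import numpy as np, cv2
from plant import *
from scipy.spatial.transform import Rotation as R
def cloud(cam,depth,cal=None):
    c=cal or get_calibration(cam); K=np.array(c["camera_matrix"]); T=np.array(c["cam_to_world"])
    v,u=np.mgrid[0:400,0:640].astype(float)
    k=float(c["k1"]); p=np.stack([(u-K[0,2])/K[0,0],(v-K[1,2])/K[1,1]],-1)
    s=p.copy()
    for _ in range(15): s=p/(1+k*(s**2).sum(-1,keepdims=True))
    P=np.concatenate([s,np.ones((400,640,1))],-1)*depth[...,None]
    W=P@T[:3,:3].T+T[:3,3]; W[depth<=0]=np.nan
    return W
E
python3 - <<'E'
from h import *
for n in ["top","side"]:
    p,d=snapshot(n); cv2.imwrite(f"pics/{n}0.png",p[...,::-1]); W=cloud(n,d); np.save(f"{n}0.npy",W)
    print(n,np.array(get_calibration(n)["cam_to_world"]).round(2).tolist())
    for t in ["unit","drawer_handle","board","tray","tray_handle","bar_a","round_a","bowl","jar","sauce","mug","spread"]:
        for r in cut_out(n,t)[:3]:
            m=np.array(r["region"]); q=W[m]; q=q[~np.isnan(q[:,0])]
            if len(q): print(t,round(r["p"],2),(np.array(r["extent"])*[640,400,640,400]).astype(int),np.median(q,0).round(3),np.percentile(q,[2,98],axis=0).round(3).tolist())
print(get_obs())
E
```

```text
pics
top [[0.01, -0.99, 0.12, 0.39], [-1.0, -0.01, 0.01, 0.0], [-0.01, -0.12, -0.99, 1.16], [0.0, 0.0, 0.0, 1.0]]
unit 0.56 [270  46 398 168] [ 0.755 -0.021  0.129] [[0.611, -0.174, 0.022], [0.898, 0.132, 0.134]]
drawer_handle 0.66 [278 142 391 171] [ 0.645 -0.02   0.088] [[0.587, -0.156, -0.0], [0.685, 0.117, 0.105]]
board 0.92 [158 171 227 264] [0.412 0.308 0.012] [[0.344, 0.279, 0.002], [0.588, 0.458, 0.019]]
board 0.56 [180 221 206 241] [0.432 0.348 0.037] [[0.405, 0.321, 0.017], [0.459, 0.375, 0.041]]
tray 0.68 [148 177 214 251] [0.477 0.373 0.021] [[0.382, 0.305, 0.013], [0.577, 0.439, 0.127]]
tray_handle 0.97 [147 176 215 254] [0.476 0.374 0.021] [[0.382, 0.305, 0.013], [0.576, 0.441, 0.127]]
bar_a 0.83 [172 288 192 319] [0.242 0.379 0.021] [[0.208, 0.357, -0.001], [0.275, 0.403, 0.026]]
bar_a 0.81 [191 182 202 207] [0.529 0.342 0.038] [[0.499, 0.328, 0.025], [0.559, 0.361, 0.043]]
bar_a 0.76 [241 193 259 225] [0.493 0.203 0.021] [[0.461, 0.185, -0.001], [0.526, 0.224, 0.026]]
round_a 0.91 [166 184 188 205] [0.531 0.403 0.037] [[0.507, 0.377, 0.028], [0.556, 0.43, 0.041]]
roun
[... 2810 characters left out ...]
]]
{'time': 1.3, 'q': array([-1.19860938e+00,  4.80197811e-01,  1.59630447e+00,  1.70897416e-05,
        1.06508035e+00, -4.65454460e-02]), 'qd': array([-3.45326742e-04, -2.21765715e-03,  6.74232016e-05, -5.04481428e-04,
       -7.88954053e-04, -4.26388803e-04]), 'tau': array([ 1.32870508e-03, -9.50478458e+01, -4.30638921e+01,  6.42425334e-05,
        9.44032472e-04,  1.20831703e-05]), 'position': array([ 0.26434678, -0.59381693,  0.30389631]), 'ee_rot': array([3.07298460e+00, 6.52934278e-01, 2.57247531e-05]), 'contact_force': array([-0.1614522 ,  0.19796793, -0.38004528]), 'wrist_torque': array([0.03610958, 0.04498461, 0.02723595]), 'gripper_force': 0.0, 'gripper_width': 1.0019444787655778}
```

Run:
```python
import cv2
a=cv2.imread("pics/top0.png")[30:330,130:530]; cv2.imwrite("pics/v1.png",cv2.resize(a,(800,600),interpolation=cv2.INTER_CUBIC))
a=cv2.imread("pics/side0.png")[110:385,150:460]; cv2.imwrite("pics/v2.png",cv2.resize(a,(676,600),interpolation=cv2.INTER_CUBIC))
```

```text
(no output)
```

View pics/v1.png

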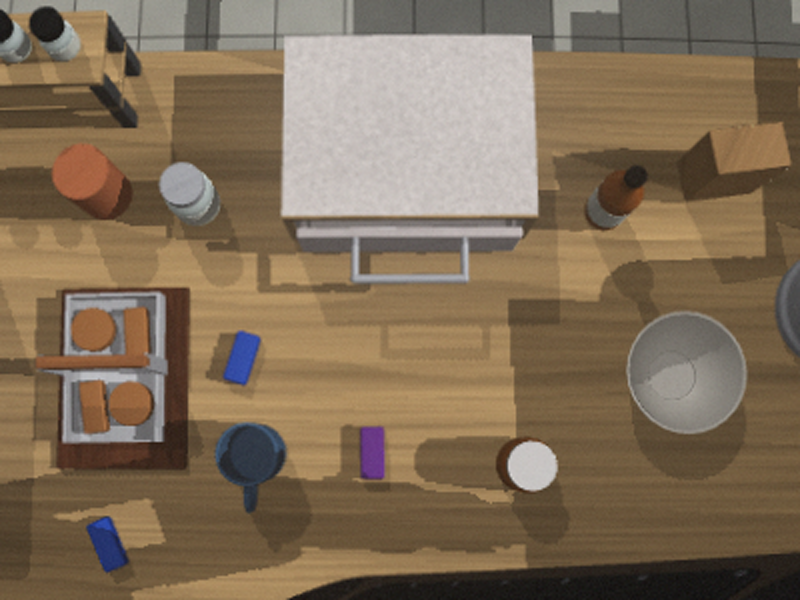

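View pics/v2.png

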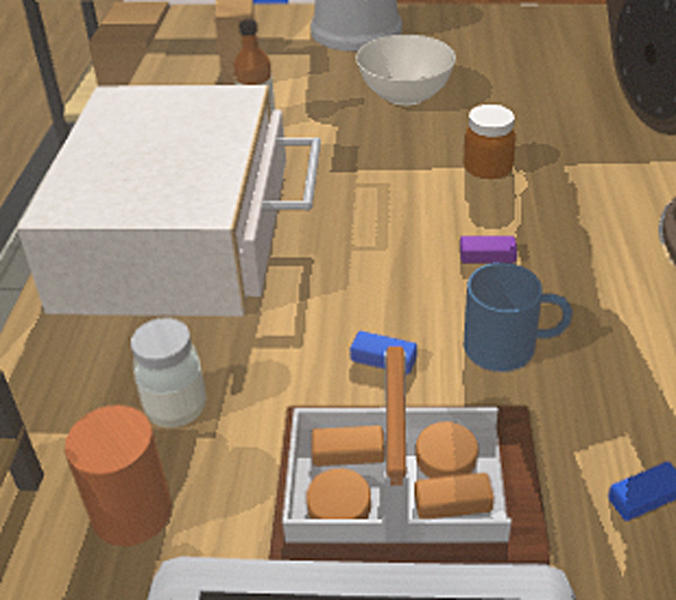

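The top view (crop) shows the unit at the top centre, with its handle bar at about (412,278). The tray is at (110,365) on the board, with four orange biscuits and the handle running across it. The blue and purple bars are the look-alikes. In the side view the tray's right end (-x) looks wall-less. I'll measure that next.

Run:
```python
from h import *
for n in ["top","side"]:
    W=np.load(f"{n}0.npy").reshape(-1,3); W=W[~np.isnan(W[:,0])]
    def box(x0,x1,y0,y1,z0,z1):
        return W[(W[:,0]>x0)&(W[:,0]<x1)&(W[:,1]>y0)&(W[:,1]<y1)&(W[:,2]>z0)&(W[:,2]<z1)]
    def rep(name,q):
        if len(q)<5: print(n,name,len(q));return
        r=cv2.minAreaRect((q[:,:2]*1000).astype(np.float32)); print(n,name,len(q),"rect",np.round(r[0],1),np.round(r[1],1),round(r[2],1),"z",np.percentile(q[:,2],[5,50,95]).round(4))
    rep("trayhandle",box(.35,.62,.28,.48,.115,.14))
    rep("trayall",box(.365,.62,.29,.47,.036,.14))
    rep("board",box(.33,.62,.27,.47,.008,.017))
    rep("roof",box(.5,.95,-.25,.2,.124,.14))
    rep("dhandle",box(.57,.615,-.2,.15,.088,.115))
    rep("panel",box(.625,.70,-.25,.2,.094,.105))
    q=box(.57,.615,-.2,.15,.088,.115); 
    if len(q): print("bar ends by y",[(round(np.median(q[abs(q[:,1]-y)<.01,0]),4)) for y in (-.06,-.03,0,.03)])
    for e in [(.37,.395),(.565,.59)]:
        q=box(*e,.33,.42,.0,.06); print("end",e,np.percentile(q[:,2],[5,25,50,75,95]).round(3))
```

```text
top trayhandle 382 rect [480.8 375.7] [ 20. 143.] 2.4 z [0.1191 0.1246 0.1281]
top trayall 1873 rect [479.7 375.1] [200.2 143.9] 2.0 z [0.0365 0.0405 0.126 ]
top board 2544 rect [467.6 368.8] [248.5 180.9] 0.9 z [0.009  0.0129 0.0165]
top roof 11515 rect [782.9 -20.4] [247.2 322.6] 0.8 z [0.1268 0.1299 0.1331]
top dhandle 297 rect [599.6 -22.3] [150.4  30.2] 89.8 z [0.0962 0.1    0.1036]
top panel 656 rect [644.7 -22.2] [ 39.4 320.2] 1.1 z [0.0964 0.1003 0.1034]
bar ends by y [np.float64(0.5908), np.float64(0.5907), np.float64(0.5906), np.float64(0.5903)]
end (0.37, 0.395) [0.01  0.013 0.016 0.018 0.035]
end (0.565, 0.59) [0.01  0.014 0.017 0.031 0.044]
side trayhandle 545 rect [481.5 375.6] [ 19.7 144.1] 1.5 z [0.1187 0.1253 0.1273]
side trayall 3534 rect [482.7 375.6] [200.  144.1] 1.3 z [0.0366 0.0401 0.1259]
side board 2958 rect [469.8 370.1] [251.3 181.7] 1.2 z [0.0106 0.0132 0.0165]
side roof 6102 rect [786.4 -19.3] [244.4 325. ] 0.6 z [0.1288 0.1312 0.1332]
side dhandle 195 rect [600.9 -20.6] [ 27.1 151.2] 0.4 z [0.0952 0.1005 0.1032]
side panel 476 rect [651.9 -16.4] [320.5  64.9] 84.5 z [0.0954 0.1013 0.1039]
bar ends by y [np.float64(0.5931), np.float64(0.5927), np.float64(0.5928), np.float64(0.592)]
end (0.37, 0.395) [0.011 0.013 0.016 0.018 0.02 ]
end (0.565, 0.59) [0.012 0.016 0.018 0.029 0.045]
```

```bash
cat > plan.py <<'E'
# plan.py x y z yaw_deg(tool y heading) tilt_deg(tool z leans toward heading) n_rows ; prints rows
import sys; from h import *
def pose(yaw,tilt):
    a=np.radians(yaw); B=np.array([[-np.sin(a),np.cos(a),0],[np.cos(a),np.sin(a),0],[0,0,-1]]).T # cols x,y,z
    return R.from_matrix(B)*R.from_euler("x",np.radians(-tilt) if False else -np.radians(tilt))
def go(x,y,z,yaw,tilt,n):
    o=get_obs(); p=np.array(o["position"]); r=R.from_rotvec(o["ee_rot"]); t=np.array([x,y,z]); rt=pose(yaw,tilt)
    dv=(r.inv()*rt).as_rotvec(); off=[];ang=[dv/n/(np.pi/2)]*n
    for i in range(n):
        ri=r*R.from_rotvec(dv*i/n); off.append(ri.inv().apply((t-p)/n))
    print("now",p.round(4),"tool axes",r.as_matrix().round(2).tolist(),"F",np.round(o["contact_force"],1),"grip",round(o["gripper_width"],2),"t",o["time"])
    print("total mm/row",round(np.linalg.norm(t-p)/n*1000,1),"deg/row",round(np.degrees(np.linalg.norm(dv))/n,2))
    print("offset",np.round(off,3).tolist()); print("angular each",np.round(ang[0],3).tolist())
if __name__=="__main__":
    a=[float(v) for v in sys.argv[1:7]]; go(*a[:5],int(a[5]))
E
python3 plan.py 0.592 -0.02 0.26 0.6 0 16; python3 -c "
from plan import *
print(pose(0,40).as_matrix().round(2))"
```

```text
now [ 0.2643 -0.5938  0.3039] tool axes [[0.91, 0.41, 0.0], [0.41, -0.91, -0.0], [0.0, 0.0, -1.0]] F [-0.2  0.2 -0.4] grip 1.0 t 1.3
total mm/row 41.4 deg/row 4.16
offset [[0.033, -0.024, 0.003], [0.035, -0.022, 0.003], [0.036, -0.019, 0.003], [0.038, -0.017, 0.003], [0.039, -0.014, 0.003], [0.04, -0.011, 0.003], [0.04, -0.008, 0.003], [0.041, -0.005, 0.003], [0.041, -0.002, 0.003], [0.041, 0.001, 0.003], [0.041, 0.004, 0.003], [0.041, 0.007, 0.003], [0.04, 0.01, 0.003], [0.039, 0.013, 0.003], [0.038, 0.015, 0.003], [0.037, 0.018, 0.003]]
angular each [0.0, -0.0, -0.046]
[[ 0.    0.77  0.64]
 [ 1.    0.    0.  ]
 [ 0.    0.64 -0.77]]
```

```bash
python3 -m pendant '{"claw":[0.5,0.5,0.5,0.5,0.5,0.5,0.5,0.5],"offset":[[0.033,-0.024,0.003],[0.035,-0.022,0.003],[0.036,-0.019,0.003],[0.038,-0.017,0.003],[0.039,-0.014,0.003],[0.04,-0.011,0.003],[0.04,-0.008,0.003],[0.041,-0.005,0.003]],"angular":[[0,0,-0.046],[0,0,-0.046],[0,0,-0.046],[0,0,-0.046],[0,0,-0.046],[0,0,-0.046],[0,0,-0.046],[0,0,-0.046]]}' 40
python3 -m pendant '{"claw":[0.5,0.5,0.5,0.5,0.5,0.5,0.5,0.5],"offset":[[0.041,-0.002,0.003],[0.041,0.001,0.003],[0.041,0.004,0.003],[0.041,0.007,0.003],[0.04,0.01,0.003],[0.039,0.013,0.003],[0.038,0.015,0.003],[0.037,0.018,0.003]],"angular":[[0,0,-0.046],[0,0,-0.046],[0,0,-0.046],[0,0,-0.046],[0,0,-0.046],[0,0,-0.046],[0,0,-0.046],[0,0,-0.046]]}'
python3 - <<'E'
from h import *
import cv2
p,d=snapshot("wrist");W=cloud("wrist",d);cv2.imwrite("pics/w1.png",p[...,::-1])
q=W.reshape(-1,3);q=q[~np.isnan(q[:,0])]
m=(abs(q[:,0]-.592)<.03)&(abs(q[:,1]+.02)<.05)&(q[:,2]>.08)&(q[:,2]<.115)
print(len(q),m.sum(), np.percentile(q[m],[2,50,98],axis=0).round(4) if m.sum() else 0)
for t in [.01]: print([ (round(np.median(q[m&(abs(q[:,1]-y)<.01),0]),4)) for y in (-.06,-.03,0,.03) if (m&(abs(q[:,1]-y)<.01)).sum()])
E
python3 plan.py 0.592 -0.02 0.149 0.6 0 8
```

```text
time: 2.3
position: [0.4288, -0.3069, 0.28]
ee_rot: [2.757, 1.505, 0.0]
contact_force: [0.6, 0.3, -0.5]
gripper_width: 0.496
gripper_force: 0.0
time: 3.3
position: [0.5941, -0.022, 0.2559]
ee_rot: [2.214, 2.229, 0.0]
contact_force: [0.4, -0.4, -0.2]
gripper_width: 0.498
gripper_force: 0.0
254939 1982 [[ 0.5874 -0.0677  0.096 ]
 [ 0.5932 -0.0151  0.0995]
 [ 0.5989  0.0283  0.1013]]
[np.float64(0.5937), np.float64(0.5935), np.float64(0.5932), np.float64(0.5924)]
now [ 0.5961 -0.0184  0.2557] tool axes [[-0.01, 1.0, 0.0], [1.0, 0.01, 0.0], [0.0, 0.0, -1.0]] F [ 0.9  5.3 -1.3] grip 0.5 t 3.35
total mm/row 13.3 deg/row 0.02
offset [[-0.0, -0.001, 0.013], [-0.0, -0.001, 0.013], [-0.0, -0.001, 0.013], [-0.0, -0.001, 0.013], [-0.0, -0.001, 0.013], [-0.0, -0.001, 0.013], [-0.0, -0.001, 0.013], [-0.0, -0.001, 0.013]]
angular each [0.0, -0.0, 0.0]
```

```bash
python3 -m pendant '{"claw":[0.5,0.5,0.5,0.5,0.5,0.5,0.5,0.5],"offset":[[0,-0.003,0.018],[0,0,0.018],[0,0,0.018],[0,0,0.018],[0,0,0.018],[0,0,0.017],[0,0,0],[0,0,0]],"angular":[[0,0,0],[0,0,0],[0,0,0],[0,0,0],[0,0,0],[0,0,0],[0,0,0],[0,0,0]]}' 40
python3 -m pendant '{"claw":[0,0,0,0,0,0,0,0],"offset":[[0,0,0],[0,0,0],[0,0,0],[0,0,0],[0,0,0],[0,0,0],[0,0,0],[0,0,0]],"angular":[[0,0,0],[0,0,0],[0,0,0],[0,0,0],[0,0,0],[0,0,0],[0,0,0],[0,0,0]]}' 40
```

```text
time: 4.35
position: [0.5907, -0.0233, 0.1491]
ee_rot: [2.217, 2.226, 0.0]
contact_force: [0.7, -0.1, 0.0]
gripper_width: 0.496
gripper_force: 0.0
time: 5.35
position: [0.5909, -0.0232, 0.1496]
ee_rot: [2.216, 2.225, 0.001]
contact_force: [0.6, -0.1, 6.9]
gripper_width: 0.127
gripper_force: 39.0
```

```bash
python3 -m pendant '{"claw":[0,0,0,0,0,0,0,0],"offset":[[0,-0.01,0],[0,-0.02,0],[0,-0.02,0],[0,-0.02,0],[0,-0.02,0],[0,-0.02,0],[0,-0.02,0],[0,-0.015,0]],"angular":[[0,0,0],[0,0,0],[0,0,0],[0,0,0],[0,0,0],[0,0,0],[0,0,0],[0,0,0]]}'
python3 -m pendant '{"claw":[0,0,0,0.5,0.5,0.5,0.5,0.5],"offset":[[0,-0.01,0],[0,0,0],[0,0,0],[0,0,0],[0,0,0],[0,0,-0.03],[0,0,-0.05],[0,0,-0.06]],"angular":[[0,0,0],[0,0,0],[0,0,0],[0,0,0],[0,0,0],[0,0,0],[0,0,0],[0,0,0]]}'
python3 plan.py 0.481 0.3755 0.26 1.7 0 16
```

```text
time: 6.35
position: [0.4454, -0.0246, 0.1496]
ee_rot: [2.214, 2.225, 0.002]
contact_force: [3.7, -15.4, 5.5]
gripper_width: 0.129
gripper_force: 40.2
time: 7.35
position: [0.4345, -0.0236, 0.2898]
ee_rot: [-2.215, -2.225, 0.002]
contact_force: [1.8, -0.6, -0.0]
gripper_width: 0.502
gripper_force: 0.0
now [ 0.4345 -0.0236  0.2898] tool axes [[-0.0, 1.0, -0.0], [1.0, 0.0, 0.0], [0.0, -0.0, -1.0]] F [ 1.8 -0.6 -0. ] grip 0.5 t 7.35
total mm/row 25.2 deg/row 0.09
offset [[0.025, 0.003, 0.002], [0.025, 0.003, 0.002], [0.025, 0.003, 0.002], [0.025, 0.003, 0.002], [0.025, 0.003, 0.002], [0.025, 0.003, 0.002], [0.025, 0.003, 0.002], [0.025, 0.003, 0.002], [0.025, 0.003, 0.002], [0.025, 0.003, 0.002], [0.025, 0.003, 0.002], [0.025, 0.003, 0.002], [0.025, 0.003, 0.002], [0.025, 0.004, 0.002], [0.025, 0.004, 0.002], [0.025, 0.004, 0.002]]
angular each [-0.0, -0.0, -0.001]
```

```bash
python3 -m pendant '{"claw":[0.5,0.5,0.5,0.5,0.5,0.5,0.5,0.5],"offset":[[0.04,0.006,0],[0.05,0.006,0],[0.052,0.006,0],[0.052,0.006,0],[0.052,0.006,0],[0.052,0.006,0],[0.051,0.006,0],[0.05,0.006,0]],"angular":[[0,0,-0.002],[0,0,-0.002],[0,0,-0.002],[0,0,-0.002],[0,0,-0.002],[0,0,-0.002],[0,0,-0.002],[0,0,-0.002]]}'
python3 - <<'E'
from h import *
for n in ["wrist","top"]:
    p,d=snapshot(n);W=cloud(n,d);cv2.imwrite(f"pics/{n}2.png",p[...,::-1])
    q=W.reshape(-1,3);q=q[~np.isnan(q[:,0])]
    def box(x0,x1,y0,y1,z0,z1):
        return q[(q[:,0]>x0)&(q[:,0]<x1)&(q[:,1]>y0)&(q[:,1]<y1)&(q[:,2]>z0)&(q[:,2]<z1)]
    for nm,b in dict(h=(.44,.52,.29,.46,.118,.135),panel=(.45,.53,-.2,.15,.094,.108),bar=(.40,.46,-.2,.15,.09,.115),roof=(.6,.95,-.25,.2,.124,.14)).items():
        s=box(*b); 
        if len(s)>20: r=cv2.minAreaRect((s[:,:2]*1000).astype(np.float32)); print(n,nm,len(s),np.median(s,0).round(4),np.round(r[0],1),np.round(r[1],1),round(r[2],2), np.percentile(s[:,0],[1,99]).round(3))
        if nm=="h" and len(s)>20:
            f=np.polyfit(s[:,1],s[:,0],1); print("handle slope deg (yaw=-)",np.degrees(f[0]).round(2))
E
python3 plan.py 0.481 0.3755 0.168 1.7 0 8
```

```text
time: 8.35
position: [0.4767, 0.3775, 0.2886]
ee_rot: [-2.188, -2.254, 0.001]
contact_force: [0.4, -0.3, 0.2]
gripper_width: 0.502
gripper_force: 0.0
wrist h 3589 [0.4803 0.3915 0.1246] [480.8 381.3] [ 15.6 141.6] 1.43 [0.472 0.489]
handle slope deg (yaw=-) -1.38
top h 343 [0.4801 0.3664 0.1249] [480.4 372.9] [ 15.8 136.9] 0.36 [0.472 0.488]
handle slope deg (yaw=-) -0.77
top panel 790 [ 0.4927 -0.0213  0.1006] [475.5 -22.8] [ 50.5 288.7] 0.34 [0.453 0.501]
top bar 361 [ 0.4358 -0.0216  0.0998] [445. -24.] [ 30.1 149.9] 0.13 [0.43  0.459]
top roof 11493 [ 0.7773 -0.0201  0.1299] [782.7 -19.8] [246.6 323.1] 0.92 [0.662 0.901]
now [0.4771 0.3801 0.2885] tool axes [[-0.03, 1.0, 0.0], [1.0, 0.03, 0.0], [0.0, 0.0, -1.0]] F [ 0.9 -0.6 -0.6] grip 0.5 t 8.45
total mm/row 15.1 deg/row 0.02
offset [[-0.001, 0.0, 0.015], [-0.001, 0.0, 0.015], [-0.001, 0.0, 0.015], [-0.001, 0.0, 0.015], [-0.001, 0.0, 0.015], [-0.001, 0.0, 0.015], [-0.001, 0.0, 0.015], [-0.001, 0.0, 0.015]]
angular each [0.0, -0.0, 0.0]
```

View pics/wrist2.png

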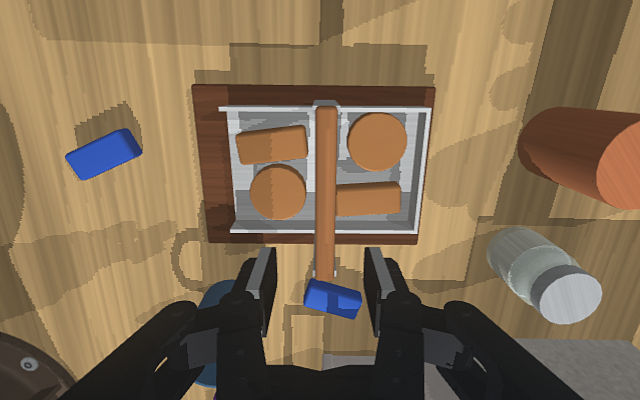

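The wrist view shows the tray's open end on the left (-x, about x=222 px), the handle bar running down the middle (x=325 px), and all four biscuits on the tray. Now grasp the handle.

```bash
python3 -m pendant '{"claw":[0.5,0.5,0.5,0.5,0.5,0.5,0.5,0.5],"offset":[[-0.004,0.004,0.015],[0,0,0.02],[0,0,0.02],[0,0,0.02],[0,0,0.02],[0,0,0.015],[0,0,0.01],[0,0,0]],"angular":[[0,0,0],[0,0,0],[0,0,0],[0,0,0],[0,0,0],[0,0,0],[0,0,0],[0,0,0]]}' 80
python3 -m pendant '{"claw":[0.3,0.25,0.2,0.15,0.1,0,0,0],"offset":[[0,0,0],[0,0,0],[0,0,0],[0,0,0],[0,0,0],[0,0,0],[0,0,0],[0,0,0]],"angular":[[0,0,0],[0,0,0],[0,0,0],[0,0,0],[0,0,0],[0,0,0],[0,0,0],[0,0,0]]}' 80
```

```text
time: 9.45
position: [0.4812, 0.3714, 0.1682]
ee_rot: [-2.189, -2.253, 0.002]
contact_force: [-0.3, -0.0, 0.8]
gripper_width: 0.498
gripper_force: 0.0
time: 10.45
position: [0.4813, 0.372, 0.1695]
ee_rot: [-2.189, -2.254, -0.001]
contact_force: [-3.7, -0.4, 7.2]
gripper_width: 0.176
gripper_force: 78.7
```

```bash
python3 -m pendant '{"claw":[0,0,0,0,0,0,0,0],"offset":[[0,0,-0.005],[0,0,-0.01],[0,0,-0.02],[0,0,-0.03],[0,0,-0.03],[0,0,-0.03],[0,0,-0.02],[0,0,-0.01]],"angular":[[0,0,0],[0,0,0],[0,0,0],[0,0,0],[0,0,0],[0,0,0],[0,0,0],[0,0,0]]}' 100
python3 - <<'E'
from h import *
n="side"
p,d=snapshot(n);W=cloud(n,d);cv2.imwrite(f"pics/{n}3.png",cv2.resize(p[170:400,200:520,::-1],(800,575)))
q=W.reshape(-1,3);q=q[~np.isnan(q[:,0])]
s=q[(q[:,0]>.36)&(q[:,0]<.6)&(abs(q[:,1]-.442)<.008)&(q[:,2]>.08)&(q[:,2]<.22)]
for a in np.arange(.37,.6,.03):
    t=s[abs(s[:,0]-a)<.008]
    if len(t): print(round(a,2),t[:,2].max().round(4),t[:,2].min().round(4))
E
python3 plan.py 0.6 -0.02 0.40 0.8 0 16
```

```text
time: 11.45
position: [0.4815, 0.372, 0.3254]
ee_rot: [2.188, 2.253, 0.002]
contact_force: [-0.2, -0.6, -6.7]
gripper_width: 0.167
gripper_force: 98.0
0.4 0.2017 0.1695
0.43 0.2016 0.1691
0.46 0.2019 0.1687
0.49 0.2193 0.1676
0.52 0.2012 0.1684
0.55 0.2015 0.1691
0.58 0.2023 0.1693
now [0.4817 0.3721 0.326 ] tool axes [[-0.03, 1.0, 0.0], [1.0, 0.03, 0.0], [0.0, 0.0, -1.0]] F [ 0.6 -0.4 -3.9] grip 0.17 t 11.5
total mm/row 26.0 deg/row 0.06
offset [[-0.025, 0.007, -0.005], [-0.025, 0.007, -0.005], [-0.025, 0.007, -0.005], [-0.025, 0.007, -0.005], [-0.025, 0.007, -0.005], [-0.025, 0.007, -0.005], [-0.025, 0.007, -0.005], [-0.025, 0.007, -0.005], [-0.025, 0.007, -0.005], [-0.025, 0.007, -0.005], [-0.025, 0.007, -0.005], [-0.025, 0.007, -0.005], [-0.025, 0.007, -0.005], [-0.025, 0.007, -0.005], [-0.025, 0.007, -0.005], [-0.025, 0.007, -0.005]]
angular each [0.0, -0.0, 0.001]
```

View pics/side3.png

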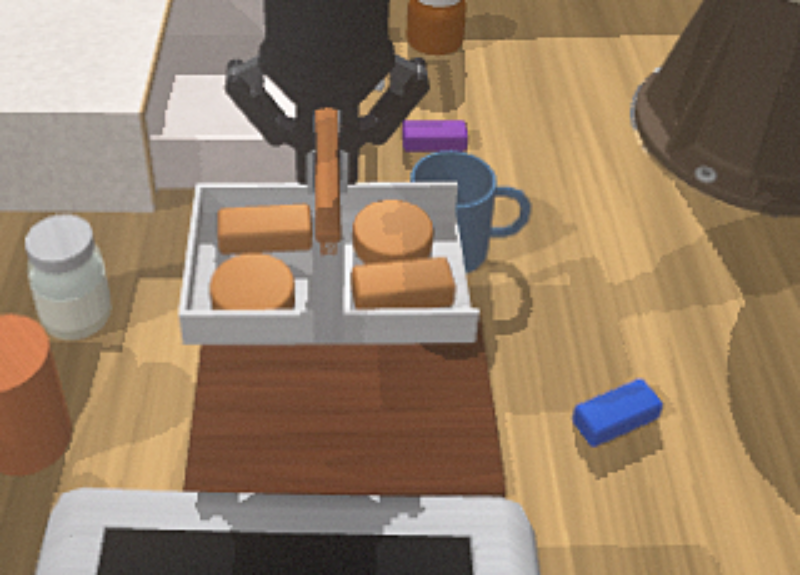

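```bash
python3 -m pendant '{"claw":[0,0,0,0,0,0,0,0],"offset":[[-0.012,0.006,-0.001],[-0.02,0.01,-0.001],[-0.028,0.014,-0.002],[-0.028,0.014,-0.002],[-0.028,0.014,-0.002],[-0.028,0.014,-0.002],[-0.028,0.014,-0.002],[-0.028,0.014,-0.002]],"angular":[[0,0,0.001],[0,0,0.001],[0,0,0.001],[0,0,0.001],[0,0,0.001],[0,0,0.001],[0,0,0.001],[0,0,0.001]]}'
python3 -m pendant '{"claw":[0,0,0,0,0,0,0,0],"offset":[[-0.028,0.014,-0.002],[-0.028,0.014,-0.002],[-0.028,0.014,-0.002],[-0.028,0.014,-0.002],[-0.028,0.014,-0.002],[-0.028,0.014,0],[-0.02,0.01,0],[-0.012,0.006,0]],"angular":[[0,0,0.001],[0,0,0],[0,0,0],[0,0,0],[0,0,0],[0,0,0],[0,0,0],[0,0,0]]}'
python3 - <<'E'
from h import *
n="side"
p,d=snapshot(n);W=cloud(n,d);cv2.imwrite(f"pics/{n}4.png",cv2.resize(p[60:290,130:450,::-1],(800,575)))
q=W.reshape(-1,3);q=q[~np.isnan(q[:,0])]
s=q[(q[:,0]>.56)&(q[:,0]<.83)&(abs(q[:,1]-.048)<.008)&(q[:,2]>.15)&(q[:,2]<.26)]
print(np.percentile(s[:,0],[0.5,99.5]))
for a in np.arange(.58,.8,.04):
    t=s[abs(s[:,0]-a)<.008]
    if len(t): print(round(a,2),t[:,2].max().round(4),t[:,2].min().round(4))
E
python3 plan.py 0.637 -0.022 0.305 0.8 20 10
```

```text
time: 12.5
position: [0.5865, 0.1716, 0.3372]
ee_rot: [-2.204, -2.238, 0.002]
contact_force: [0.0, -0.0, -6.9]
gripper_width: 0.17
gripper_force: 98.0
time: 13.5
position: [0.6892, -0.026, 0.3472]
ee_rot: [-2.205, -2.236, 0.001]
contact_force: [-0.8, 0.3, -6.0]
gripper_width: 0.168
gripper_force: 98.0
[0.59063975 0.78865384]
0.62 0.2235 0.1914
0.66 0.224 0.1913
0.7 0.2576 0.1914
0.74 0.2227 0.1911
0.78 0.2228 0.1921
now [ 0.6897 -0.0267  0.3473] tool axes [[-0.01, 1.0, -0.0], [1.0, 0.01, -0.0], [-0.0, -0.0, -1.0]] F [ 0.8 -1.9 -7.1] grip 0.17 t 13.55
total mm/row 6.8 deg/row 2.0
offset [[0.001, -0.005, 0.004], [0.001, -0.005, 0.004], [0.001, -0.006, 0.004], [0.001, -0.006, 0.004], [0.001, -0.006, 0.003], [0.001, -0.006, 0.003], [0.001, -0.006, 0.003], [0.001, -0.006, 0.003], [0.001, -0.006, 0.003], [0.001, -0.006, 0.002]]
angular each [-0.022, 0.0, -0.0]
```

View pics/side4.png

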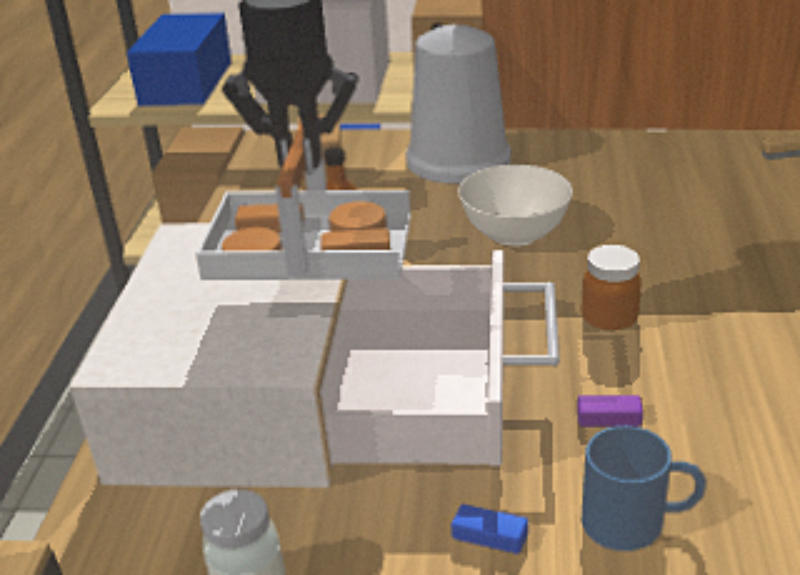

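The tray is level above the drawer opening, with its open end at the right (about 405,260) and the drawer well open. Now tilt it.

```bash
python3 -m pendant '{"claw":[0,0,0,0,0,0,0,0],"offset":[[0,-0.006,0.005],[0,-0.006,0.005],[0,-0.007,0.005],[0,-0.007,0.004],[0,-0.007,0.004],[0,-0.007,0.004],[0,-0.007,0.003],[0,-0.007,0.003]],"angular":[[-0.028,0,0],[-0.028,0,0],[-0.028,0,0],[-0.028,0,0],[-0.028,0,0],[-0.028,0,0],[-0.028,0,0],[-0.028,0,0]]}' 110
python3 plan.py 0.5895 -0.026 0.297 0.8 35 8
python3 - <<'E'
from h import *
p,d=snapshot("side");W=cloud("side",d);cv2.imwrite("pics/side5.png",cv2.resize(p[60:290,130:450,::-1],(800,575)))
q=W.reshape(-1,3);q=q[~np.isnan(q[:,0])]
s=q[(q[:,0]>.5)&(q[:,0]<.83)&(abs(q[:,1]-.045)<.01)&(q[:,2]>.136)&(q[:,2]<.3)]
for a in np.arange(.58,.8,.03):
    t=s[abs(s[:,0]-a)<.006]
    if len(t): print(round(a,2),t[:,2].min().round(4))
E
```

```text
time: 14.55
position: [0.6396, -0.0242, 0.3067]
ee_rot: [2.015, 2.047, 0.365]
contact_force: [1.0, 0.5, -6.3]
gripper_width: 0.168
gripper_force: 107.7
now [ 0.6396 -0.0242  0.3067] tool axes [[-0.02, 0.94, 0.35], [1.0, 0.01, 0.01], [0.0, 0.35, -0.94]] F [ 1.   0.5 -6.3] grip 0.17 t 14.55
total mm/row 6.4 deg/row 1.85
offset [[-0.0, -0.006, -0.001], [-0.0, -0.006, -0.001], [-0.0, -0.006, -0.001], [-0.0, -0.006, -0.002], [-0.0, -0.006, -0.002], [-0.0, -0.006, -0.002], [-0.0, -0.006, -0.002], [-0.0, -0.006, -0.002]]
angular each [-0.021, -0.0, 0.0]
0.61 0.1373
0.64 0.1387
0.67 0.1505
0.7 0.1597
0.73 0.1721
0.76 0.1845
0.79 0.1935
```

```bash
python3 -m pendant '{"claw":[0,0,0,0,0,0,0,0],"offset":[[0,-0.006,-0.001],[0,-0.006,-0.001],[0,-0.006,-0.001],[0,-0.006,-0.002],[0,-0.006,-0.002],[0,-0.006,-0.002],[0,-0.006,-0.002],[0,-0.006,-0.002]],"angular":[[-0.021,0,0],[-0.021,0,0],[-0.021,0,0],[-0.021,0,0],[-0.021,0,0],[-0.021,0,0],[-0.021,0,0],[-0.021,0,0]]}' 110
python3 plan.py 0.555 -0.026 0.2935 0.8 46 8
python3 - <<'E'
from h import *
p,d=snapshot("side");cv2.imwrite("pics/side6.png",cv2.resize(p[60:290,130:450,::-1],(800,575)))
E
```

```text
time: 15.6
position: [0.5914, -0.0249, 0.2969]
ee_rot: [1.856, 1.886, 0.601]
contact_force: [1.5, 1.5, -5.9]
gripper_width: 0.166
gripper_force: 108.1
now [ 0.5914 -0.0249  0.2969] tool axes [[-0.02, 0.82, 0.58], [1.0, 0.01, 0.01], [0.0, 0.58, -0.82]] F [ 1.5  1.5 -5.9] grip 0.17 t 15.6
total mm/row 4.6 deg/row 1.34
offset [[-0.0, -0.004, -0.002], [-0.0, -0.004, -0.002], [-0.0, -0.004, -0.002], [-0.0, -0.004, -0.003], [-0.0, -0.004, -0.003], [-0.0, -0.004, -0.003], [-0.0, -0.004, -0.003], [-0.0, -0.004, -0.003]]
angular each [-0.015, -0.0, 0.0]
```

View pics/side6.png

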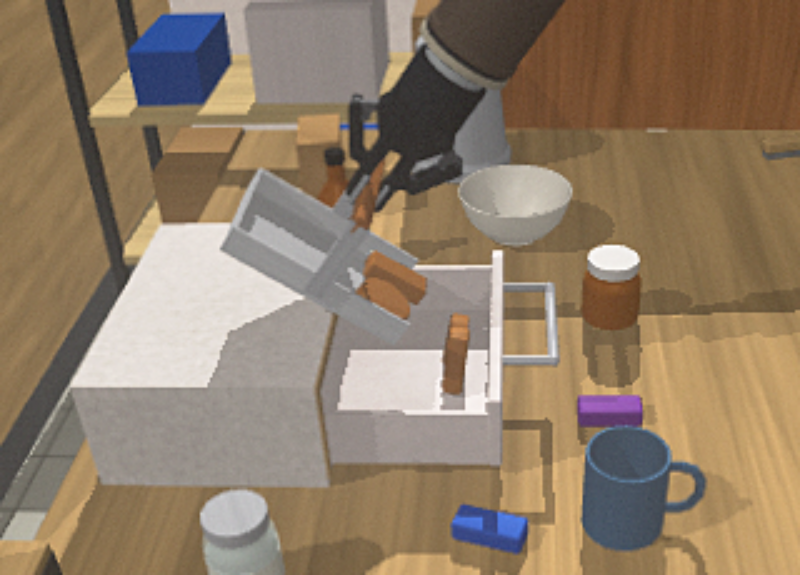

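At 35° two biscuits are in the drawer (about 455,355) and the other two are sliding over the lip (about 390,285). I'll hold and look again.

```bash
python3 -m pendant '{"claw":[0,0,0,0,0,0,0,0],"offset":[[0,0,0],[0,0,0],[0,0,0],[0,0,0],[0,0,0],[0,0,0],[0,0,0],[0,0,0]],"angular":[[0,0,0],[0,0,0],[0,0,0],[0,0,0],[0,0,0],[0,0,0],[0,0,0],[0,0,0]]}' 110
python3 - <<'E'
from h import *
ims=[]
for n,b in (("side",(60,290,130,450)),("top",(60,290,200,520))):
    p,d=snapshot(n);ims.append(cv2.resize(p[b[0]:b[1],b[2]:b[3],::-1],(400,288),interpolation=cv2.INTER_CUBIC))
    W=cloud(n,d)
    for t in ("bar_a","round_a"):
        for r in cut_out(n,t)[:5]:
            q=W[np.array(r["region"])];print(n,t,round(r["p"],2),np.nanmedian(q,0).round(3))
cv2.imwrite("pics/v7.png",cv2.resize(np.hstack(ims),None,fx=1,fy=1))
E
```

```text
time: 16.65
position: [0.5917, -0.0257, 0.2968]
ee_rot: [1.857, 1.885, 0.599]
contact_force: [1.2, -0.3, -4.7]
gripper_width: 0.167
gripper_force: 108.0
side bar_a 0.98 [0.246 0.388 0.022]
side bar_a 0.87 [0.499 0.212 0.021]
side bar_a 0.78 [ 0.593 -0.038  0.042]
side bar_a 0.59 [0.526 0.019 0.069]
side bar_a 0.57 [0.373 0.037 0.022]
side round_a 0.57 [ 0.534 -0.047  0.065]
side round_a 0.51 [0.584 0.019 0.041]
side round_a 0.46 [0.568 0.017 0.041]
top bar_a 0.88 [0.242 0.38  0.021]
top bar_a 0.59 [0.497 0.202 0.021]
```

View pics/v7.png

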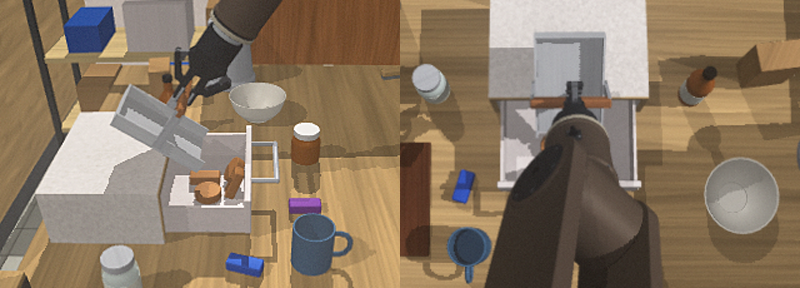

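All four biscuits are in the drawer: two lie flat and two lean against the inside of the front panel. Next, raise the tray, level it and take it back.

```bash
python3 -m pendant '{"claw":[0,0,0,0,0,0,0,0],"offset":[[0,0.008,-0.012],[0,0.013,-0.018],[0,0.013,-0.018],[0,0.013,-0.018],[0,0,0],[0,0,0],[0,0,0],[0,0,0]],"angular":[[0,0,0],[0,0,0],[0,0,0],[0,0,0],[0.07,0,0],[0.08,0,0],[0.08,0,0],[0.08,0,0]]}' 100
python3 plan.py 0.470 0.368 0.33 1.2 0 8
```

```text
time: 17.95
position: [0.592, -0.0257, 0.3783]
ee_rot: [2.141, 2.173, 0.136]
contact_force: [0.0, 0.5, -5.2]
gripper_width: 0.164
gripper_force: 108.0
now [ 0.592  -0.0257  0.3783] tool axes [[-0.01, 0.99, 0.13], [1.0, 0.01, 0.0], [-0.0, 0.13, -0.99]] F [ 0.   0.5 -5.2] grip 0.16 t 17.95
total mm/row 51.9 deg/row 0.9
offset [[0.049, -0.015, 0.004], [0.049, -0.015, 0.004], [0.049, -0.015, 0.005], [0.049, -0.015, 0.005], [0.049, -0.015, 0.005], [0.049, -0.015, 0.005], [0.049, -0.014, 0.006], [0.05, -0.014, 0.006]]
angular each [0.01, 0.0, -0.0]
```

```bash
python3 -m pendant '{"claw":[0,0,0,0,0,0,0,0],"offset":[[0.049,-0.015,0.004],[0.049,-0.015,0.004],[0.049,-0.015,0.005],[0.049,-0.015,0.005],[0.049,-0.015,0.005],[0.049,-0.015,0.005],[0.049,-0.014,0.006],[0.05,-0.014,0.006]],"angular":[[0.01,0,0],[0.01,0,0],[0.01,0,0],[0.01,0,0],[0.01,0,0],[0.01,0,0],[0.01,0,0],[0.01,0,0]]}' 100
python3 - <<'E'
from h import *
n="side"
p,d=snapshot(n);W=cloud(n,d)
q=W.reshape(-1,3);q=q[~np.isnan(q[:,0])]
s=q[(q[:,0]>.3)&(q[:,0]<.6)&(q[:,1]>.423)&(q[:,1]<.445)&(q[:,2]>.1)&(q[:,2]<.26)]
print(np.percentile(s,[.5,99.5],axis=0))
for a in np.arange(.37,.6,.03):
    t=s[abs(s[:,0]-a)<.006]
    if len(t): print(round(a,2),t[:,2].min().round(4))
E
python3 plan.py 0.469 0.367 0.1715 1.2 0 8
```

```text
time: 18.95
position: [0.4707, 0.3673, 0.329]
ee_rot: [2.203, 2.237, 0.004]
contact_force: [1.0, 0.4, -5.5]
gripper_width: 0.167
gripper_force: 107.9
[[0.37194334 0.42754028 0.17081725]
 [0.57081772 0.44159932 0.25842809]]
0.37 0.1722
0.4 0.1704
0.43 0.1711
0.46 0.1706
0.49 0.1704
0.52 0.1725
0.55 0.1723
now [0.469  0.3724 0.3282] tool axes [[-0.02, 1.0, 0.0], [1.0, 0.02, 0.0], [0.0, 0.0, -1.0]] F [-3.8  7.8 -6.4] grip 0.17 t 19.0
total mm/row 19.6 deg/row 0.04
offset [[-0.001, -0.0, 0.02], [-0.001, -0.0, 0.02], [-0.001, -0.0, 0.02], [-0.001, -0.0, 0.02], [-0.001, -0.0, 0.02], [-0.001, -0.0, 0.02], [-0.001, -0.0, 0.02], [-0.001, -0.0, 0.02]]
angular each [0.0, -0.0, -0.0]
```

```bash
python3 -m pendant '{"claw":[0,0,0,0,0,0,0,0],"offset":[[-0.003,0,0.02],[0,0,0.025],[0,0,0.03],[0,0,0.03],[0,0,0.025],[0,0,0.015],[0,0,0.006],[0,0,0.003]],"angular":[[0,0,0],[0,0,0],[0,0,0],[0,0,0],[0,0,0],[0,0,0],[0,0,0],[0,0,0]]}' 100
python3 -m pendant '{"claw":[0,0,0,0,0,0,0,0],"offset":[[0,0,0.002],[0,0,0.002],[0,0,0],[0,0,0],[0,0,0],[0,0,0],[0,0,0],[0,0,0]],"angular":[[0,0,0],[0,0,0],[0,0,0],[0,0,0],[0,0,0],[0,0,0],[0,0,0],[0,0,0]]}' 60
```

```text
time: 20.0
position: [0.472, 0.3628, 0.1754]
ee_rot: [2.203, 2.236, 0.005]
contact_force: [-0.0, -0.0, -4.1]
gripper_width: 0.168
gripper_force: 107.6
time: 21.0
position: [0.4717, 0.3626, 0.1711]
ee_rot: [2.203, 2.237, 0.004]
contact_force: [0.0, -0.6, -4.7]
gripper_width: 0.166
gripper_force: 107.6
```

```bash
python3 -m pendant '{"claw":[0,0,0,0,0,0.2,0.3,0.5],"offset":[[0,0,0.001],[0,0,0.001],[0,0,0.001],[0,0,0],[0,0,0],[0,0,0],[0,0,0],[0,0,0]],"angular":[[0,0,0],[0,0,0],[0,0,0],[0,0,0],[0,0,0],[0,0,0],[0,0,0],[0,0,0]]}' 40
python3 -m pendant '{"claw":[0.5,0.5,0.5,0.5,0.5,0.5,0.5,0.5],"offset":[[0,0,0],[0,0,0],[0,0,-0.01],[0,0,-0.02],[0,0,-0.03],[0,0,-0.04],[0,0,-0.04],[0,0,0]],"angular":[[0,0,0],[0,0,0],[0,0,0],[0,0,0],[0,0,0],[0,0,0],[0,0,0],[0,0,0]]}' 40
python3 - <<'E'
from h import *
for n in ("side","wrist","top"):
    p,d=snapshot(n);W=cloud(n,d);q=W.reshape(-1,3);q=q[~np.isnan(q[:,0])]
    def box(x0,x1,y0,y1,z0,z1):
        return q[(q[:,0]>x0)&(q[:,0]<x1)&(q[:,1]>y0)&(q[:,1]<y1)&(q[:,2]>z0)&(q[:,2]<z1)]
    for nm,b in dict(h=(.4,.55,.28,.46,.115,.135),wall=(.355,.62,.28,.47,.036,.05)).items():
        s=box(*b)
        if len(s)>20: r=cv2.minAreaRect((s[:,:2]*1000).astype(np.float32)); print(n,nm,np.median(s,0).round(4),np.round(r[0],1),np.round(r[1],1),round(r[2],2))
    s=box(.4,.70,-.16,.12,.022,.125)
    if n!="wrist":
        for t in ("bar_a","round_a"):
            for r in cut_out(n,t)[:5]:
                g=W[np.array(r["region"])];print(n,t,round(r["p"],2),np.nanmedian(g,0).round(3),np.nanpercentile(g[:,2],98).round(3))
    if n=="top": cv2.imwrite("pics/v8.png",cv2.resize(p[50:290,130:450,::-1],(800,600),interpolation=cv2.INTER_CUBIC))
E
python3 plan.py 0.437 -0.02 0.26 0.6 0 8
```

```text
time: 22.0
position: [0.4718, 0.3626, 0.1681]
ee_rot: [2.203, 2.237, 0.004]
contact_force: [-0.1, -0.9, 0.1]
gripper_width: 0.491
gripper_force: 0.0
time: 23.0
position: [0.4724, 0.3634, 0.312]
ee_rot: [2.202, 2.236, 0.013]
contact_force: [0.8, 0.7, -1.0]
gripper_width: 0.499
gripper_force: 0.0
side h [0.4726 0.3794 0.1253] [472.7 366.7] [ 18.5 141.7] 1.0
side wall [0.4906 0.4067 0.0429] [473.  367.8] [201.3 139.5] 0.89
side bar_a 0.76 [0.511 0.21  0.021] 0.025
side bar_a 0.74 [0.361 0.037 0.022] 0.025
side bar_a 0.64 [0.246 0.387 0.022] 0.025
side bar_a 0.53 [0.534 0.02  0.049] 0.307
side bar_a 0.48 [ 0.613 -0.036  0.043] 0.047
side round_a 0.51 [0.595 0.022 0.041] 0.046
wrist h [0.4705 0.3756 0.1239] [470.9 366.1] [ 19.3 141.5] 0.88
wrist wall [0.5186 0.3642 0.0419] [470.7 365.9] [200.1 129.6] 0.77
top h [0.4706 0.3553 0.1247] [470.8 358.5] [ 17.3 128.4] 1.98
top wall [0.4994 0.3514 0.0425] [470.3 362.8] [199.2 137.9] 0.92
top bar_a 0.89 [0.369 0.024 0.022] 0.027
top bar_a 0.84 [0.496 0.203 0.022] 0.026
top bar_a 0.83 [ 0.592 -0.049  0.043] 0.048
top bar_a 0.82 [0.243 0.38  0.022] 0.026
top bar_a 0.62 [0.521 0.006 0.087] 0.095
top round_a 0.8 [ 0.525 -0.051  0.066] 0.079
top round_a 0.55 [0.582 0.007 0.041] 0.045
now [0.471  0.3623 0.3072] tool axes [[-0.02, 1.0, 0.0], [1.0, 0.02, -0.0], [-0.0, 0.0, -1.0]] F [ 0.8 -0.8 -0.6] grip 0.5 t 23.35
total mm/row 48.3 deg/row 0.04
offset [[-0.048, -0.005, 0.006], [-0.048, -0.005, 0.006], [-0.048, -0.005, 0.006], [-0.048, -0.005, 0.006], [-0.048, -0.005, 0.006], [-0.048, -0.005, 0.006], [-0.048, -0.005, 0.006], [-0.048, -0.005, 0.006]]
angular each [0.0, 0.0, 0.0]
```

View pics/v8.png

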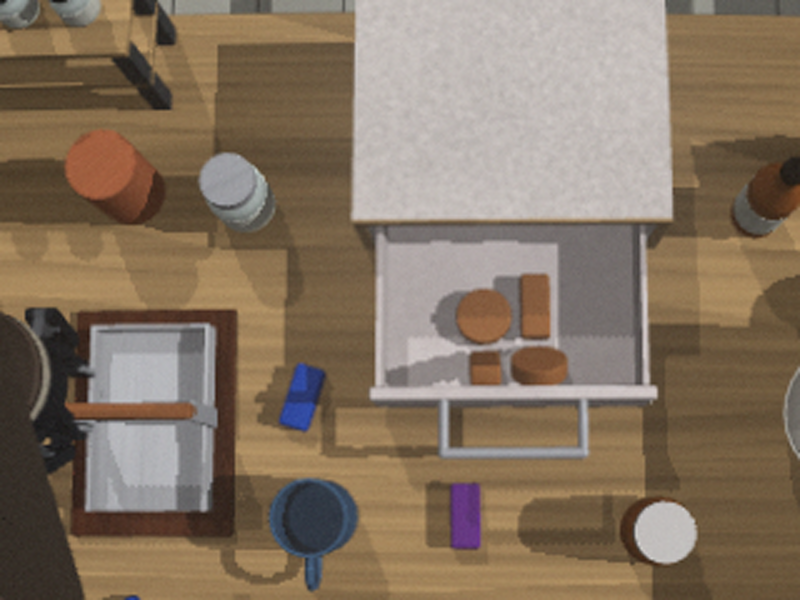

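The tray stands centred on its board and is released. All four biscuits are inside the drawer, one of them upright by the panel at (485,368). Now the drawer handle.

```bash
python3 -m pendant '{"claw":[0.5,0.5,0.5,0.5,0.5,0.5,0.5,0.5],"offset":[[-0.048,-0.005,0.006],[-0.048,-0.005,0.006],[-0.048,-0.005,0.006],[-0.048,-0.005,0.006],[-0.048,-0.005,0.006],[-0.048,-0.005,0.006],[-0.048,-0.005,0.006],[-0.048,-0.005,0.006]],"angular":[[0,0,0],[0,0,0],[0,0,0],[0,0,0],[0,0,0],[0,0,0],[0,0,0],[0,0,0]]}' 40
python3 - <<'E'
from h import *
p,d=snapshot("wrist");W=cloud("wrist",d);q=W.reshape(-1,3);q=q[~np.isnan(q[:,0])]
s=q[(q[:,0]>.41)&(q[:,0]<.452)&(abs(q[:,1]+.02)<.04)&(q[:,2]>.088)&(q[:,2]<.112)]
print(len(s),np.median(s,0) if len(s) else 0)
E
python3 plan.py 0.435 -0.022 0.149 0.6 0 6
```

```text
time: 24.35
position: [0.4368, -0.0234, 0.2595]
ee_rot: [2.203, 2.237, 0.003]
contact_force: [0.1, 0.9, 0.3]
gripper_width: 0.499
gripper_force: 0.0
1625 [ 0.43302157 -0.016665    0.09903998]
now [ 0.4361 -0.0273  0.2589] tool axes [[-0.01, 1.0, 0.0], [1.0, 0.01, -0.0], [-0.0, 0.0, -1.0]] F [-0.8 -2.4 -1. ] grip 0.5 t 24.4
total mm/row 18.3 deg/row 0.04
offset [[0.001, -0.0, 0.018], [0.001, -0.0, 0.018], [0.001, -0.0, 0.018], [0.001, -0.0, 0.018], [0.001, -0.0, 0.018], [0.001, -0.0, 0.018]]
angular each [0.0, 0.0, 0.0]
```

```bash
python3 -m pendant '{"claw":[0.5,0.5,0.5,0.5,0.5,0.5,0.3,0.2],"offset":[[0.004,-0.002,0.018],[0,0,0.02],[0,0,0.02],[0,0,0.02],[0,0,0.018],[0,0,0.014],[0,0,0],[0,0,0]],"angular":[[0,0,0],[0,0,0],[0,0,0],[0,0,0],[0,0,0],[0,0,0],[0,0,0],[0,0,0]]}' 40
python3 -m pendant '{"claw":[0.1,0,0,0,0,0,0,0],"offset":[[0,0,0],[0,0,0],[0,0,0],[0,0,0],[0,0,0],[0,0.003,0],[0,0.005,0],[0,0.008,0]],"angular":[[0,0,0],[0,0,0],[0,0,0],[0,0,0],[0,0,0],[0,0,0],[0,0,0],[0,0,0]]}' 40
```

```text
time: 25.4
position: [0.4356, -0.018, 0.1502]
ee_rot: [2.203, 2.237, 0.003]
contact_force: [0.5, 0.1, 0.3]
gripper_width: 0.2
gripper_force: 0.0
time: 26.4
position: [0.4515, -0.0178, 0.1504]
ee_rot: [2.203, 2.237, 0.003]
contact_force: [-2.2, -1.1, 5.7]
gripper_width: 0.124
gripper_force: 39.6
```

```bash
python3 -m pendant '{"claw":[0,0,0,0,0,0,0,0],"offset":[[0,0.009,0],[0,0.01,0],[0,0.01,0],[0,0.01,0],[0,0.01,0],[0,0.01,0],[0,0.01,0],[0,0.01,0]],"angular":[[0,0,0],[0,0,0],[0,0,0],[0,0,0],[0,0,0],[0,0,0],[0,0,0],[0,0,0]]}' 40
python3 -m pendant '{"claw":[0,0,0,0,0,0,0,0],"offset":[[0,0.01,0],[0,0.01,0],[0,0.01,0],[0,0.01,0],[0,0.009,0],[0,0.006,0],[0,0.003,0],[0,0.002,0]],"angular":[[0,0,0],[0,0,0],[0,0,0],[0,0,0],[0,0,0],[0,0,0],[0,0,0],[0,0,0]]}' 40
```

```text
time: 27.4
position: [0.5308, -0.0169, 0.1504]
ee_rot: [2.203, 2.237, 0.003]
contact_force: [-2.7, -4.9, 3.3]
gripper_width: 0.122
gripper_force: 39.4
time: 28.4
position: [0.5906, -0.0162, 0.1505]
ee_rot: [2.203, 2.237, 0.003]
contact_force: [-2.1, -7.4, 1.2]
gripper_width: 0.122
gripper_force: 39.3
```

```bash
python3 -m pendant '{"claw":[0,0,0,0,0,0.3,0.45,0.45],"offset":[[0,0.001,0],[0,0.001,0],[0,0,0],[0,0,0],[0,0,0],[0,0,0],[0,0,0],[0,0,0]],"angular":[[0,0,0],[0,0,0],[0,0,0],[0,0,0],[0,0,0],[0,0,0],[0,0,0],[0,0,0]]}' 40
python3 -m pendant '{"claw":[0.45,0.45,0.45,0.45,0.45,0.45,0.45,0.45],"offset":[[0,0,0],[0,0,-0.01],[0,0,-0.03],[0,0,-0.04],[0,0,-0.04],[0,0,-0.03],[0,0,0],[0,0,0]],"angular":[[0,0,0],[0,0,0],[0,0,0],[0,0,0],[0,0,0],[0,0,0],[0,0,0],[0,0,0]]}' 40
python3 - <<'E'
from h import *
for n in ("wrist","top","side"):
    p,d=snapshot(n);W=cloud(n,d);q=W.reshape(-1,3);q=q[~np.isnan(q[:,0])]
    s=q[(q[:,0]>.55)&(q[:,0]<.61)&(abs(q[:,1]+.02)<.045)&(q[:,2]>.09)&(q[:,2]<.112)]
    print(n,len(s),np.median(s,0) if len(s) else 0)
    s=q[(q[:,0]>.355)&(q[:,0]<.62)&(q[:,1]>.28)&(q[:,1]<.47)&(q[:,2]>.036)&(q[:,2]<.05)]
    if len(s)>20: print(n,"tray",cv2.minAreaRect((s[:,:2]*1000).astype(np.float32)))
cv2.imwrite("pics/v9.png",cv2.resize(p[100:380,140:500,::-1],(770,600)))
E
```

```text
time: 29.4
position: [0.5925, -0.0155, 0.1505]
ee_rot: [2.203, 2.237, 0.004]
contact_force: [0.4, -0.1, -0.2]
gripper_width: 0.45
gripper_force: 0.0
time: 30.4
position: [0.5917, -0.0156, 0.3005]
ee_rot: [2.203, 2.237, 0.004]
contact_force: [0.3, -0.2, -0.3]
gripper_width: 0.456
gripper_force: 0.0
wrist 1285 [ 0.59130736 -0.01712572  0.09923811]
top 130 [ 0.59166068 -0.02873195  0.09996498]
top tray ((469.7569580078125, 363.5714416503906), (199.74024963378906, 140.14715576171875), 0.1977468729019165)
side 83 [ 0.59306113 -0.01932475  0.10114526]
side tray ((472.71044921875, 367.7090759277344), (201.6678924560547, 139.7323455810547), 1.0069338083267212)
```

View pics/v9.png

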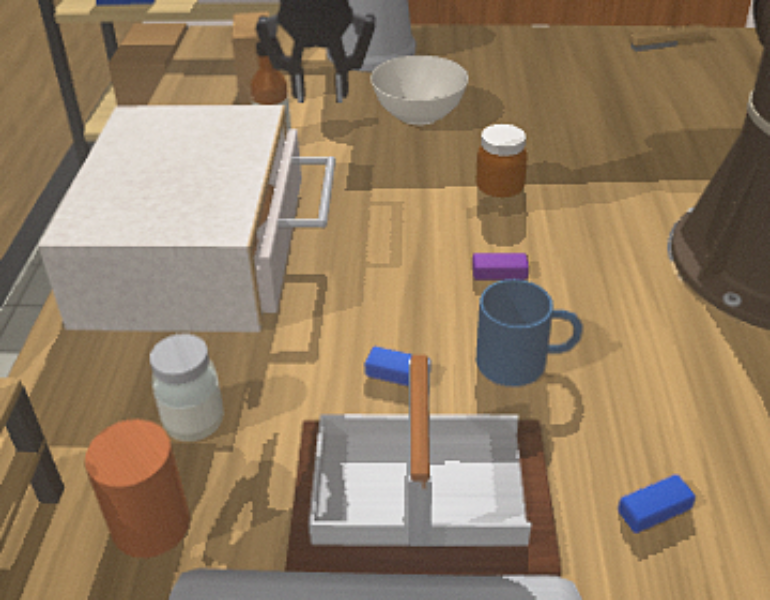

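The drawer is back where it started, but a gap still shows beside the panel (265,220). The roof's front edge is about 15 mm behind the panel face, where 4 mm is expected when shut. So it was probably ajar at the start, and I'll push further, gently.

```bash
python3 -m pendant '{"claw":[0.45,0.45,0.45,0.45,0.45,0.45,0.3,0],"offset":[[0,0,0.02],[0,0,0.03],[0,0,0.03],[0,0,0.03],[0,0,0.025],[0,0,0.015],[0,0,0],[0,0,0]],"angular":[[0,0,0],[0,0,0],[0,0,0],[0,0,0],[0,0,0],[0,0,0],[0,0,0],[0,0,0]]}' 40
python3 -m pendant '{"claw":[0,0,0,0,0,0,0,0],"offset":[[0,0,0],[0,0,0],[0,0,0],[0,0.001,0],[0,0.002,0],[0,0.002,0],[0,0.002,0],[0,0.001,0]],"angular":[[0,0,0],[0,0,0],[0,0,0],[0,0,0],[0,0,0],[0,0,0],[0,0,0],[0,0,0]]}' 40
```

```text
time: 31.55
position: [0.5929, -0.0157, 0.1511]
ee_rot: [2.203, 2.236, 0.004]
contact_force: [1.4, 0.4, -9.8]
gripper_width: 0.125
gripper_force: 39.0
time: 32.55
position: [0.6007, -0.0156, 0.151]
ee_rot: [2.203, 2.236, 0.004]
contact_force: [-1.4, -0.4, 6.2]
gripper_width: 0.122
gripper_force: 40.3
```

It moved 8 mm further with only 1.4 N, so the drawer had been ajar. Keep pushing to the stop.

```bash
python3 -m pendant '{"claw":[0,0,0,0,0,0,0,0],"offset":[[0,0.001,0],[0,0.001,0],[0,0.001,0],[0,0.001,0],[0,0,0],[0,0,0],[0,0,0],[0,0,0]],"angular":[[0,0,0],[0,0,0],[0,0,0],[0,0,0],[0,0,0],[0,0,0],[0,0,0],[0,0,0]]}' 40
python3 -m pendant '{"claw":[0,0,0,0,0,0,0,0],"offset":[[0,0.001,0],[0,0.001,0],[0,0.001,0],[0,0.001,0],[0,0,0],[0,0,0],[0,0,0],[0,0,0]],"angular":[[0,0,0],[0,0,0],[0,0,0],[0,0,0],[0,0,0],[0,0,0],[0,0,0],[0,0,0]]}' 40
```

```text
time: 33.55
position: [0.6047, -0.0155, 0.151]
ee_rot: [2.203, 2.236, 0.004]
contact_force: [-1.3, 0.4, 5.1]
gripper_width: 0.126
gripper_force: 40.3
time: 34.55
position: [0.6087, -0.0155, 0.151]
ee_rot: [2.203, 2.236, 0.004]
contact_force: [-0.6, -0.4, 5.3]
gripper_width: 0.123
gripper_force: 40.2
```

```bash
python3 -m pendant '{"claw":[0,0,0,0,0,0,0,0],"offset":[[0,0.001,0],[0,0.001,0],[0,0.001,0],[0,0.001,0],[0,0,0],[0,0,0],[0,0,0],[0,0,0]],"angular":[[0,0,0],[0,0,0],[0,0,0],[0,0,0],[0,0,0],[0,0,0],[0,0,0],[0,0,0]]}' 40
python3 - <<'E'
from h import *
for n in ("top","side"):
    p,d=snapshot(n);W=cloud(n,d);q=W.reshape(-1,3);q=q[~np.isnan(q[:,0])]
    for nm,b in dict(panel=(.62,.70,-.16,.12,.094,.106),roof=(.62,.95,-.16,.12,.122,.14)).items():
        s=q[(q[:,0]>b[0])&(q[:,0]<b[1])&(q[:,1]>b[2])&(q[:,1]<b[3])&(abs(q[:,1]+.02)>.085)&(q[:,2]>b[4])&(q[:,2]<b[5])]
        print(n,nm,np.percentile(s[:,0],[1,5,50,95,99]).round(4),len(s))
E
```

```text
time: 35.55
position: [0.6127, -0.0154, 0.151]
ee_rot: [2.203, 2.236, 0.004]
contact_force: [-1.8, -0.3, 5.2]
gripper_width: 0.123
gripper_force: 40.3
top panel [0.666 0.666 0.666 0.666 0.666] 1
top roof [0.6716 0.7028 0.825  0.8962 0.9027] 2431
side panel [0.6662 0.6662 0.6669 0.6688 0.67  ] 23
side roof [0.6653 0.679  0.7854 0.8938 0.9036] 1987
```

```bash
python3 -m pendant '{"claw":[0,0,0,0,0,0,0,0],"offset":[[0,0.001,0],[0,0.001,0],[0,0.001,0],[0,0.001,0],[0,0,0],[0,0,0],[0,0,0],[0,0,0]],"angular":[[0,0,0],[0,0,0],[0,0,0],[0,0,0],[0,0,0],[0,0,0],[0,0,0],[0,0,0]]}' 40
python3 -m pendant '{"claw":[0,0,0,0,0,0,0,0],"offset":[[0,0.001,0],[0,0.001,0],[0,0.001,0],[0,0.001,0],[0,0,0],[0,0,0],[0,0,0],[0,0,0]],"angular":[[0,0,0],[0,0,0],[0,0,0],[0,0,0],[0,0,0],[0,0,0],[0,0,0],[0,0,0]]}' 40
```

```text
time: 36.65
position: [0.6136, -0.0154, 0.1509]
ee_rot: [-2.203, -2.237, 0.003]
contact_force: [-20.0, -2.1, 22.8]
gripper_width: 0.122
gripper_force: 42.2
time: 37.65
position: [0.6141, -0.0153, 0.1507]
ee_rot: [-2.199, -2.233, 0.011]
contact_force: [-41.4, -4.7, 41.0]
gripper_width: 0.123
gripper_force: 44.9
```

The force rose at 0.6135, so that's the end stop: fully shut. Relieve the push, release and retreat.

```bash
python3 -m pendant '{"claw":[0,0,0,0,0,0.25,0.4,0.4],"offset":[[0,-0.003,0],[0,-0.003,0],[0,0,0],[0,0,0],[0,0,0],[0,0,0],[0,0,0],[0,0,0]],"angular":[[0,0,0],[0,0,0],[0,0,0],[0,0,0],[0,0,0],[0,0,0],[0,0,0],[0,0,0]]}' 40
python3 -m pendant '{"claw":[0.4,0.4,0.4,0.4,0.4,0.4,0.4,0.4],"offset":[[0,0,0],[0,0,-0.01],[0,0,-0.03],[0,0,-0.04],[0,0,-0.04],[0,0,-0.03],[0,0,0],[0,0,0]],"angular":[[0,0,0],[0,0,0],[0,0,0],[0,0,0],[0,0,0],[0,0,0],[0,0,0],[0,0,0]]}' 40
python3 - <<'E'
from h import *
for n in ("wrist","side"):
    p,d=snapshot(n);W=cloud(n,d);q=W.reshape(-1,3);q=q[~np.isnan(q[:,0])]
    s=q[(q[:,0]>.57)&(q[:,0]<.63)&(abs(q[:,1]+.02)<.045)&(q[:,2]>.09)&(q[:,2]<.112)]
    print(n,len(s),np.median(s,0) if len(s) else 0)
cv2.imwrite("pics/v10.png",cv2.resize(p[100:380,140:500,::-1],(770,600)))
E
```

```text
time: 38.65
position: [0.6147, -0.0153, 0.1506]
ee_rot: [2.203, 2.237, 0.004]
contact_force: [0.6, -0.4, -1.0]
gripper_width: 0.4
gripper_force: 0.0
time: 39.65
position: [0.6137, -0.0153, 0.3005]
ee_rot: [2.203, 2.237, 0.003]
contact_force: [0.1, 0.6, -0.7]
gripper_width: 0.401
gripper_force: 0.0
wrist 1313 [ 0.61173073 -0.0166895   0.09915552]
side 84 [ 0.61360862 -0.01891458  0.10106238]
```

View pics/v10.png

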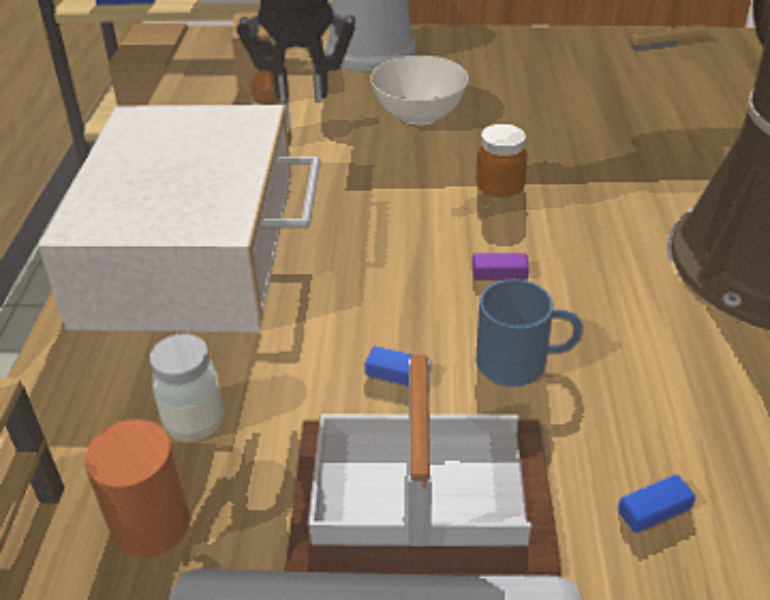

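The drawer is flush with the unit (front edge at about 265,220). The tray stands empty on its board, the bystanders are where they were, and the arm is clear.

```bash
python3 -c "
from plant import sign_off
print(sign_off())"
```

```text
the job is handed in; nothing more can be done
None
```

I've handed the job in; no verdict came back. All four biscuits went into the drawer, which is pushed shut to its stop; the empty tray stands released within about 5 mm of its board's centre, and the bystanders look unmoved.

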